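# Open the screw press and take out the hub

## Robot

A 6-joint arm with a two-finger parallel gripper is mounted at the origin on a cart in front of the work surface, level with it; the furniture and walls round the work are solid. World frame = base frame: x ahead of the robot, y to its left, z up, the work surface at z = 0. Lengths are in mm, angles in rad, forces in N, time in s.
With the tool pointing down it reaches from about 250 to 775 mm from the base axis. Payload 4 kg.
Tool frame: the origin (TCP) lies at the very end of the fingers, on their centre line; the grasp point (between the pads) lies ctrl.hold_point_z behind it (ctrl.hold_point_z is the distance from the TCP to the grasp point, in mm); z points along the fingers, y is the line along which they close (so a half turn about z gives the same grasp; the last joint's range is limited). The gripper opens to 94 mm and grips with 3 to 60 N. Pads are 16 mm wide; open, the fingers measure 119 mm over their backs; the gripper's body (75 mm by 177 mm) begins 78 mm behind the grasp point.
Start: joints at [1.042, 0.087, 1.371, -0, 1.684, -0.103], TCP at [227.189, 500.905, 205.506] pointing down, gripper open.
Joint ranges: [-3.1, 3.1], [-0.76, 2.03], [0.27, 2.55], [-1.08, 4.22], [0.17, 2.65], [-2.57, 2.57]. Speed limits (rad/s): [2.79, 2.79, 3.14, 3.14, 3.14, 3.14].

## Interface

Orientations are given as a unit quaternion [x, y, z, w].
In Python, from station import ctrl, get_image, camera_model gives the robot as it stands.
- The arm moves only by the shell command python3 -m jog 'ROWS' [FORCE]. ROWS is JSON, a list of rows, each an object of numbers: "hand": the finger opening in cm, from 0 to 9.4; "dx", "dy", "dz": the shift along the world's x, y, z in cm; "ax", "ay", "az": the turn, a rotation vector about the world's x, y, z in rad. In form: [{"hand": .., "dx": .., "dy": .., "dz": .., "ax": .., "ay": .., "az": ..}, ...]. A call has 1 to 8 rows; each row is the pose to reach, as a shift and turn from the pose commanded when the call began; what a row does not reach only later rows make up. A row lasts 1/12 s, in which the tool goes at most 41.7 mm and 7.16 degrees, less where a joint would pass 70% of its speed; a pose out of reach is approached as far as the arm can. A call with a gripper value outside its range is refused whole. The fingers move at their own pace and stop on an object; FORCE is the grip in N (left out, the last holds). Time passes only in rows, so rows that repeat a pose let the fingers close. It gives the time, the measured TCP pose, the force, the opening and the grip force at its end, in the units of the state.
- ctrl.get_obs(): the state, without advancing time (a new reading comes with each control period).
- get_image(name): name is "side" or "top" or "wrist"; returns the picture (480x640x3 uint8, red, green, blue); there is no depth.
- camera_model(name): a dict with "mtx" (3x3 intrinsics, pixels), "k1" (the pictures are not rectified: a ray, as slopes to the right and down, at radius r is drawn at 1 + k1 r^2 times it, then the intrinsics apply), "xyz" and "rotation" of the camera in the world; the wrist camera has in their place "mount" (4x4, takes a point from camera to tool coordinates, whose origin is the TCP and whose axes are the flange's). Camera axes: x right, y down, z forward; pixel columns grow to the right and rows downward; lengths in mm; the calibration is good to about 2 mm. A picture is of the moment at which its call begins: read the wrist's pose just before it. camera_model takes no time and is no camera call.
- ctrl.finish_job(): hands the job in; it is judged then, once.
The state is a dict: "time_s": time; "joint_pos": joint angles; "joint_velocities": joint speeds; "joint_torque": joint torques, N m; "position": TCP position; "eef_rot": TCP orientation; "force": force on the tool from outside, world axes, zero at the start; "wrist_torque": the same for the moment, N m; "opening": finger opening in mm; "grip_force": force on a finger pad.
Only numpy, scipy, OpenCV 4.12 (cv2) and the standard library are available. Lean on these libraries where they do the work, as an engineer would, in place of code of your own. Each camera call takes 0.05 s, during which the arm holds its last target. There are 200 camera calls.

## Task

The glued USB hub has set in the bench screw press. Turn the press's handwheel anticlockwise, letting your hand rise with it, until the spindle is snug against its upper stop, firmly home but not forced, and leave it there. Then slide the hub out towards the robot and lay it flat on the dark rubber mat, in the middle and lengthwise; do not disturb the notepad, charger and solder spool.

Things in the scene. Friction and masses are not known exactly. Their poses are not given: they have to be found in the camera images.
- press: Fixed bench screw press. Origin: spindle axis at underside of bed; z up; -x is the open front, towards the robot. Grey bed 12 thick, x -115 to +65, y +-75. Columns at y +-58, x 0; bridge above 40 (x) x 150 (y), 82 to 104 up. On the bed low guides: inner faces y +-26, x -45 to +33, tops 20 up; fence behind at x +38, 26 up. Front is free. Sizes in mm.
- handwheel: Round black handwheel on top of the spindle, 56 across, 16 thick; origin at its centre, z up. Grip across the rim from above. Anticlockwise from above (+yaw) it rises 6.0 mm per rad (38 mm a turn) and stays where left: thread friction is 0.15 N m. Starts 137 to 145 above the worktop, underside 25 or more above the bridge; the stop is met 0.7 to 3.1 rad later. Sizes in mm.
- spindle: Steel spindle, 89 below the handwheel's centre and rising with it. Origin on the axis at the underside of its shoulder (26 across, 6 high), whose upper face meets the stop face in the stop sleeve. Sizes in mm.
- foot: Rubber pressure foot, 32 across, 12 high, under the spindle; origin at the centre of its underside. Spring-loaded (7 mm travel, 7 to 9 N) onto the hub's rear end; with the spindle at its stop it clears the hub by 3 mm or more.
- stop_ring: Rubber stop sleeve, 28 across, 17 high, round the spindle under the bridge; origin on the axis 67 above the bed's underside. The stop face is inside, 2 below to 6 above the origin, set differently each time, so only felt. Stiff: wheel torque climbs within 0.1 rad, 0.6 N m per 100 N of thrust. Snug: 0.1 to 0.5 N m above the free-turning torque read alike (aim at 0.25). Over 100 N is forced.
- usb_hub: Long black USB hub lying on the bed. Body 44 wide (x), 170 long (y), 24 high; origin at the centre of its underside, z up; +y end is under the foot, -y end faces the robot. A plugged-in block (30 x 20, top 46 up) at y -55 to -35. 0.16 to 0.26 kg, centre of mass near the origin. Grip across its width at y -20 to -40. Draw it 80 or more to the front before lifting. Sizes in mm.
- mat: Dark rubber mat fixed to the worktop to the left (+y) of the press, 270 long (x), 150 wide (y), 3 thick; origin at the centre of its underside. Sizes in mm.
- teal_pad: Teal spiral notepad, 96 x 127 x 15, bystander behind the mat; origin at the centre of its underside. Sizes in mm.
- charger: White charger, 82 x 46 x 28, bystander; origin at the centre of its underside. Sizes in mm.
- solder_spool: Solder spool, 60 x 82 x 40, bystander; origin at the centre of its underside. Sizes in mm.
Not all that is in view belongs to the job. Of the things that look like the usb_hub, the larger one is meant.

How it is judged:
By the outcome, as a careful person would: the job done as asked, in the order asked, and still so for the second after the job is handed in, with the robot touching nothing.
It also fails if it takes over 72 s, if anything falls off the work surface, if the arm or the gripper's body presses on something with over 40 N, if the wrist force passes 120 N, or if a joint passes its speed limit or range.

## Working session

There is one attempt and no reset: what is moved stays moved. The work goes in short steps, Python scripts to look and compute and a shell command to move; the robot and the scene stay as the last step left them, time stands still between calls to the robot, and variables do not carry over. Pictures are saved under pics/ and viewed, at most 11 in all, crops included, and the job is handed in when it is done.

```bash
mkdir -p pics; ls
cat > h.py <<'E'
import numpy as np, cv2
from station import ctrl, get_image, camera_model
from scipy.spatial.transform import Rotation as R
def save(n,im): cv2.imwrite('pics/'+n, im[:,:,::-1])
def rot(m):
    r=np.array(m['rotation'],float)
    return r if r.shape==(3,3) else R.from_quat(r).as_matrix()
def pose(name):
    m=camera_model(name)
    if 'mount' in m:
        o=ctrl.get_obs(); T=np.eye(4); T[:3,:3]=R.from_quat(o['eef_rot']).as_matrix(); T[:3,3]=o['position']
        M=T@np.array(m['mount']); return m,M[:3,3],M[:3,:3]
    return m,np.array(m['xyz'],float),rot(m)
def rays(P,uv):
    m,c,r=P; K=np.array(m['mtx'],float); 
    d=cv2.undistortPoints(np.array(uv,float).reshape(-1,1,2),K,np.array([m['k1'],0,0,0.])).reshape(-1,2)
    return c,np.c_[d,np.ones(len(d))]@r.T
def onz(P,uv,z):
    c,d=rays(P,uv); return c+d*((z-c[2])/d[:,2])[:,None]
def proj(P,X):
    m,c,r=P; K=np.array(m['mtx'],float)
    return cv2.projectPoints(np.array(X,float).reshape(-1,3),cv2.Rodrigues(r.T)[0],-r.T@c,K,np.array([m['k1'],0,0,0.]))[0].reshape(-1,2)
E
python3 - <<'E'
from h import *
print(ctrl.hold_point_z); print(ctrl.get_obs())
for n in ['top','side','wrist']:
    im=get_image(n); save(n+'0.png',im); np.save('pics/'+n+'0.npy',im); print(n,camera_model(n))
E
```

```text
pics
18.8
{'time_s': 0.0, 'joint_pos': array([ 1.04190249e+00,  8.79839063e-02,  1.37221990e+00, -1.31290623e-05,
        1.68357969e+00, -1.03078537e-01]), 'joint_velocities': array([ 0.00094032, -0.00065998, -0.00193801, -0.00036146,  0.00094477,
       -0.00066675]), 'joint_torque': array([ 4.63633330e-05, -3.40198267e+01, -3.02420676e+01,  7.17588142e-02,
        3.30766488e-02, -1.59253841e-04]), 'position': array([226.91301523, 500.4261764 , 204.3057937 ]), 'eef_rot': array([ 2.11303372e-01,  9.77419912e-01, -1.04321777e-03, -3.34206902e-04]), 'force': array([ 1.01841194, -0.61654836,  0.98141696]), 'wrist_torque': array([ 0.00592017, -0.05167041,  0.02398908]), 'grip_force': 0.0, 'opening': 93.99661232880746}
top {'mtx': array([[540.26894528,   0.        , 314.41642991],
       [  0.        , 540.26894528, 236.72324553],
       [  0.        ,   0.        ,   1.        ]]), 'k1': -0.11407995198962162, 'xyz': array([ 510.40877294,  -57.61468306, 1484.4562337 ]), 'rotation': array([ 0.71044571, -0.70267961,  0.03459702, -0.01764403])}
side {'mtx': array([[542.15423973,   0.        , 316.80877486],
       [  0.        , 542.15423973, 239.04554613],
       [  0.        ,   0.        ,   1.        ]]), 'k1': -0.11170865582392495, 'xyz': array([-387.37058625, -752.46947995,  774.81275471]), 'rotation': array([ 0.76391341, -0.39641217,  0.23477852, -0.45185478])}
wrist {'mtx': array([[401.52425207,   0.        , 311.81214663],
       [  0.        , 401.52425207, 231.89825116],
       [  0.        ,   0.        ,   1.        ]]), 'k1': -0.03617574150906106, 'mount': array([[ 4.04782131e-04, -9.63579988e-01, -2.67419975e-01,
         7.76304400e+01],
       [ 9.99999879e-01,  4.64469725e-04, -1.59941867e-04,
        -5.87883063e-02],
       [ 2.78325265e-04, -2.67419878e-01,  9.63580060e-01,
        -1.78551851e+02],
       [ 0.00000000e+00,  0.00000000e+00,  0.00000000e+00,
         1.00000000e+00]])}
```

View pics/top0.png

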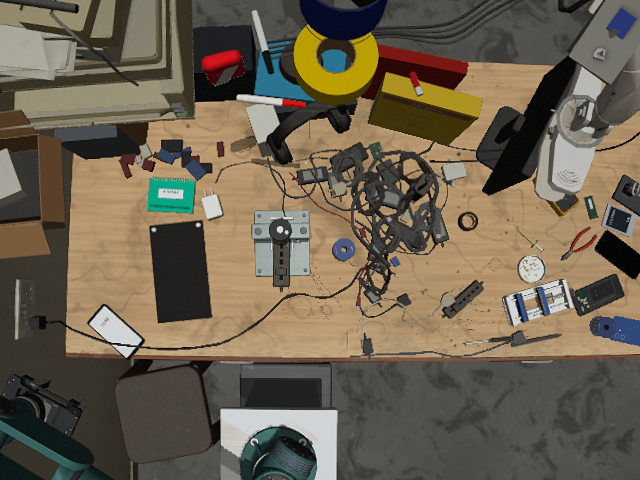

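View pics/side0.png

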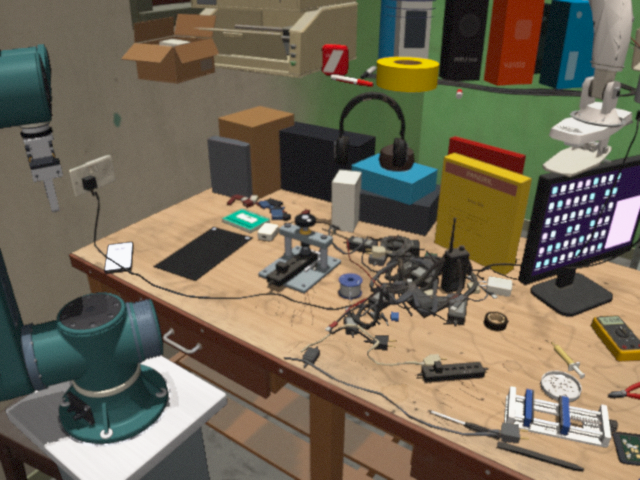

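The top view shows the press bed at about (255–310, 210–277), the wheel at (282,230), the hub's front end at (281,285), and the mat at (151–210, 224–321). The side view shows the same layout, with a smaller hub decoy at (455,370).

Run:
```python
from h import *
t=np.load('pics/top0.npy'); P=pose('top')
g=cv2.cvtColor(t,cv2.COLOR_RGB2GRAY); hsv=cv2.cvtColor(t,cv2.COLOR_RGB2HSV)
m=((g<60)).astype(np.uint8); n,l,s,c=cv2.connectedComponentsWithStats(m)
for (x,y) in [(180,270),(275,228)]:
    k=l[y,x]; print('dark',s[k],c[k])
k=l[270,180]; cn=max(cv2.findContours((l==k).astype(np.uint8),0,1)[0],key=cv2.contourArea)
b=cv2.boxPoints(cv2.minAreaRect(cn)); w=onz(P,b,3); print('mat',w.round(1),w.mean(0), np.linalg.norm(np.diff(w,axis=0),axis=1))
# bed: grey (low sat, bright)
m=((hsv[...,1]<60)&(g>90)).astype(np.uint8); m[:, :240]=0; m[:,325:]=0; m[:195]=0; m[290:]=0
m=cv2.morphologyEx(m,cv2.MORPH_CLOSE,np.ones((15,15))); m=cv2.morphologyEx(m,cv2.MORPH_OPEN,np.ones((7,7)))
cn=max(cv2.findContours(m,0,1)[0],key=cv2.contourArea); b=cv2.boxPoints(cv2.minAreaRect(cn)); w=onz(P,b,12); print('bed',b.round(1),w.round(1),w.mean(0),np.linalg.norm(np.diff(w,axis=0),axis=1))
print('wheel',onz(P,[[281,229]],149), 'hub tip',onz(P,[[281,287]],36))
s=np.load('pics/side0.npy')
a=cv2.resize(t[195:300,235:330],None,fx=5,fy=5,interpolation=2); b=cv2.resize(s[200:300,250:350],None,fx=5.25,fy=5.25,interpolation=2)
o=np.zeros((525,800,3),np.uint8); o[:,:475]=a[:525]; o[:,475:]=b[:525,100:425]; save('crop0.png',o)
```

```text
dark [ 150  221   62  102 5154] [179.94062864 271.80908033]
dark [269 218  23  73 379] [280.23746702 243.99736148]
mat [[646.7 366.6   3. ]
 [662.5 217.6   3. ]
 [396.2 186.2   3. ]
 [379.8 333.5   3. ]] [521.28042465 276.00234907   3.        ] [149.81664009 268.11947256 148.16098147]
bed [[252. 210.]
 [309. 210.]
 [309. 275.]
 [252. 275.]] [[691.   79.5  12. ]
 [693.  -76.8  12. ]
 [515.1 -78.7  12. ]
 [513.3  76.2  12. ]] [6.03097903e+02 4.00246962e-02 1.20000000e+01] [156.26222351 177.93329954 154.92665428]
wheel [[627.6851305   -6.09821376 149.        ]] hub tip [[482.16747922  -3.92982056  36.        ]]
```

View pics/crop0.png

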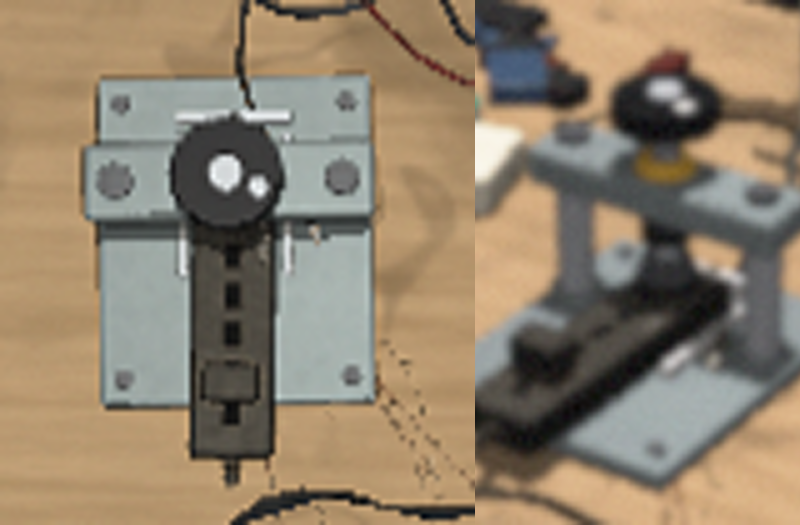

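The crop shows the wheel centre at about px (280.4,229.6), the bed nearly square to the world, and the hub poking out in front. I'll move above the press with the last joint wound up, ready for the anticlockwise turn, and look with the wrist camera.

```bash
python3 -m jog '[{"hand":9.4,"dx":12.4,"dy":-16.7,"dz":9.5,"az":-0.98},{"hand":9.4,"dx":12.4,"dy":-16.7,"dz":9.5,"az":-0.98},{"hand":9.4,"dx":12.4,"dy":-16.7,"dz":9.5,"az":-0.98},{"hand":9.4,"dx":12.4,"dy":-16.7,"dz":9.5,"az":-0.98},{"hand":9.4,"dx":12.4,"dy":-16.7,"dz":9.5,"az":-0.98},{"hand":9.4,"dx":12.4,"dy":-16.7,"dz":9.5,"az":-0.98},{"hand":9.4,"dx":12.4,"dy":-16.7,"dz":9.5,"az":-0.98},{"hand":9.4,"dx":12.4,"dy":-16.7,"dz":9.5,"az":-0.98}]'
python3 -m jog '[{"hand":9.4,"dx":12.4,"dy":-16.7,"az":-0.98},{"hand":9.4,"dx":12.4,"dy":-16.7,"az":-0.98},{"hand":9.4,"dx":12.4,"dy":-16.7,"az":-0.98},{"hand":9.4,"dx":12.4,"dy":-16.7,"az":-0.98},{"hand":9.4,"dx":12.4,"dy":-16.7,"az":-0.98},{"hand":9.4,"dx":12.4,"dy":-16.7,"az":-0.98},{"hand":9.4,"dx":12.4,"dy":-16.7,"az":-0.98},{"hand":9.4,"dx":12.4,"dy":-16.7,"az":-0.98}]'
python3 -m jog '[{"hand":9.4,"dx":12.5,"dy":-16.7,"az":-0.98},{"hand":9.4,"dx":12.5,"dy":-16.7,"az":-0.98},{"hand":9.4,"dx":12.5,"dy":-16.7,"az":-0.98},{"hand":9.4,"dx":12.5,"dy":-16.7,"az":-0.98},{"hand":9.4,"dx":12.5,"dy":-16.7,"az":-0.98},{"hand":9.4,"dx":12.5,"dy":-16.7,"az":-0.98},{"hand":9.4,"dx":12.5,"dy":-16.7,"az":-0.98},{"hand":9.4,"dx":12.5,"dy":-16.7,"az":-0.98}]'
python3 - <<'E'
from h import *
o=ctrl.get_obs(); print(o['joint_pos'],o['position'],o['joint_velocities'].round(3))
P=pose('wrist'); im=get_image('wrist'); save('w1.png',im); np.save('pics/w1.npy',im); np.savez('pics/w1p.npz',c=P[1],r=P[2])
E
```

```text
[ 1.04188144e+00  8.77798721e-02  1.37188042e+00  4.28599610e-06
  1.68360808e+00 -1.03093514e-01] [226.97569167 500.52263025 204.58952383] [ 0.001 -0.002 -0.007  0.    -0.    -0.   ]schema error: expected keys hand, dx, dy, dz, ax, ay, az
schema error: expected keys hand, dx, dy, dz, ax, ay, az
schema error: expected keys hand, dx, dy, dz, ax, ay, az
```

View pics/w1.png

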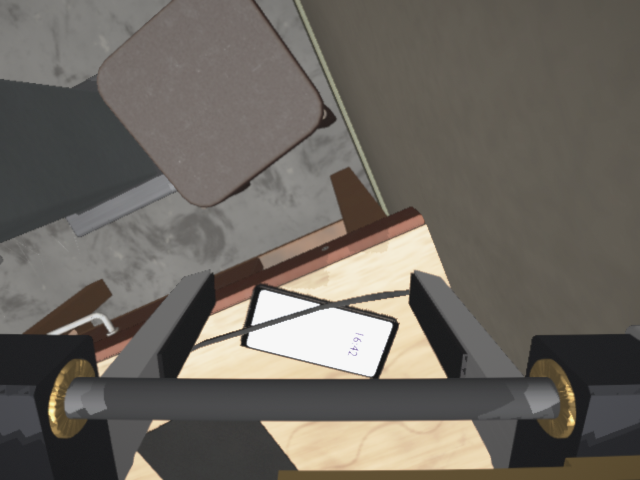

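All seven keys are needed, so nothing moved; this picture is just the start view, with the fingers filling the lower half. I'll repeat the move with full rows, stopping about 85 mm short of the wheel so the camera has a clear view.

```bash
python3 -m jog '[{"hand":9.4,"dx":12.4,"dy":-16.7,"dz":9.5,"ax":0,"ay":0,"az":-0.98},{"hand":9.4,"dx":12.4,"dy":-16.7,"dz":9.5,"ax":0,"ay":0,"az":-0.98},{"hand":9.4,"dx":12.4,"dy":-16.7,"dz":9.5,"ax":0,"ay":0,"az":-0.98},{"hand":9.4,"dx":12.4,"dy":-16.7,"dz":9.5,"ax":0,"ay":0,"az":-0.98},{"hand":9.4,"dx":12.4,"dy":-16.7,"dz":9.5,"ax":0,"ay":0,"az":-0.98},{"hand":9.4,"dx":12.4,"dy":-16.7,"dz":9.5,"ax":0,"ay":0,"az":-0.98},{"hand":9.4,"dx":12.4,"dy":-16.7,"dz":9.5,"ax":0,"ay":0,"az":-0.98},{"hand":9.4,"dx":12.4,"dy":-16.7,"dz":9.5,"ax":0,"ay":0,"az":-0.98}]'
python3 -m jog '[{"hand":9.4,"dx":12.4,"dy":-16.7,"dz":0,"ax":0,"ay":0,"az":-0.98},{"hand":9.4,"dx":12.4,"dy":-16.7,"dz":0,"ax":0,"ay":0,"az":-0.98},{"hand":9.4,"dx":12.4,"dy":-16.7,"dz":0,"ax":0,"ay":0,"az":-0.98},{"hand":9.4,"dx":12.4,"dy":-16.7,"dz":0,"ax":0,"ay":0,"az":-0.98},{"hand":9.4,"dx":12.4,"dy":-16.7,"dz":0,"ax":0,"ay":0,"az":-0.98},{"hand":9.4,"dx":12.4,"dy":-16.7,"dz":0,"ax":0,"ay":0,"az":-0.98},{"hand":9.4,"dx":12.4,"dy":-16.7,"dz":0,"ax":0,"ay":0,"az":-0.98},{"hand":9.4,"dx":12.4,"dy":-16.7,"dz":0,"ax":0,"ay":0,"az":-0.98}]'
python3 -m jog '[{"hand":9.4,"dx":6.5,"dy":-16.7,"dz":0,"ax":0,"ay":0,"az":-0.98},{"hand":9.4,"dx":6.5,"dy":-16.7,"dz":0,"ax":0,"ay":0,"az":-0.98},{"hand":9.4,"dx":6.5,"dy":-16.7,"dz":0,"ax":0,"ay":0,"az":-0.98},{"hand":9.4,"dx":6.5,"dy":-16.7,"dz":0,"ax":0,"ay":0,"az":-0.98},{"hand":9.4,"dx":6.5,"dy":-16.7,"dz":0,"ax":0,"ay":0,"az":-0.98},{"hand":9.4,"dx":6.5,"dy":-16.7,"dz":0,"ax":0,"ay":0,"az":-0.98},{"hand":9.4,"dx":6.5,"dy":-16.7,"dz":0,"ax":0,"ay":0,"az":-0.98},{"hand":9.4,"dx":6.5,"dy":-16.7,"dz":0,"ax":0,"ay":0,"az":-0.98}]'
python3 - <<'E'
from h import *
o=ctrl.get_obs(); print(o['time_s'],o['joint_pos'],o['position'],o['joint_velocities'].round(3))
P=pose('wrist'); im=get_image('wrist'); save('w2.png',im); np.save('pics/w2.npy',im); np.savez('pics/w2p.npz',c=P[1],r=P[2])
E
```

```text
time_s: 0.87
position: [352.4, 332.8, 301.5]
eef_rot: [0.65, 0.76, 0.001, 0.0]
force: [-0.4, 0.1, -1.5]
opening: 93.6
grip_force: 0.0
time_s: 1.53
position: [475.7, 165.8, 299.9]
eef_rot: [0.931, 0.365, -0.001, -0.0]
force: [0.1, -0.4, -0.1]
opening: 94.1
grip_force: 0.0
time_s: 2.2
position: [540.2, -0.8, 300.0]
eef_rot: [0.993, -0.115, -0.001, 0.0]
force: [0.0, 0.2, 1.1]
opening: 93.8
grip_force: 0.0
2.2 [-1.06505105e-01  6.74463768e-02  1.20626170e+00 -3.36170609e-05
  1.86896936e+00  1.69574292e+00] [540.23526557  -0.84515317 299.96579575] [ 1.200e-02 -5.000e-03  1.000e-03 -0.000e+00  1.000e-03  1.225e+00]
```

View pics/w2.png

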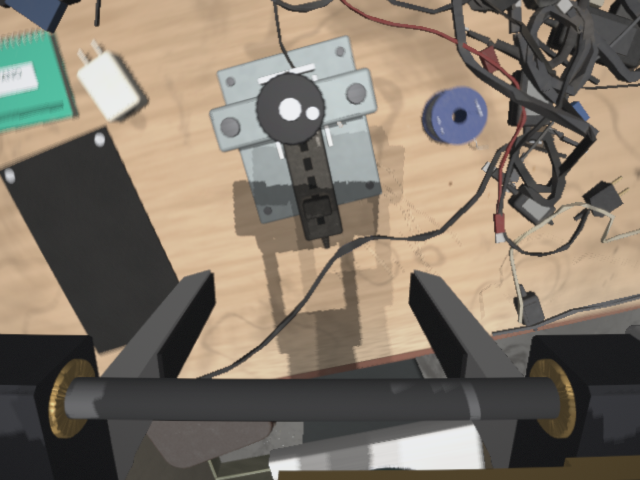

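The wrist view shows the wheel at (291,107) with radius about 34 px, the hub from (300,145) to (325,238), the press's bridge columns, and the mat at left. The wrist was still settling, so I'll take a fresh picture and measure from that.

Run:
```python
from h import *
from scipy.optimize import least_squares
get_image('top'); P=pose('wrist'); print(ctrl.get_obs()['joint_velocities'].round(3)); im=get_image('wrist'); save('w3.png',im)
PT=pose('top'); t=np.load('pics/top0.npy'); PS=pose('side'); s=np.load('pics/side0.npy')
g=cv2.cvtColor(im,cv2.COLOR_RGB2GRAY)
m=(g<75).astype(np.uint8); m[:60]=0; m[250:]=0; m[:,:200]=0; m[:,400:]=0
c=max(cv2.findContours(m,0,1)[0],key=cv2.contourArea)[:,0]
# circle on rim points away from hub (upper part)
u=c[(c[:,1]<125)&(np.hypot(c[:,0]-291,c[:,1]-107)<45)&(np.hypot(c[:,0]-291,c[:,1]-107)>26)]
e=cv2.fitEllipse(u.astype(np.float32)); print('wheel ell wrist',e,len(u))
gt=cv2.cvtColor(t,cv2.COLOR_RGB2GRAY); mt=(gt<75).astype(np.uint8); mt[:, :262]=0; mt[:,300:]=0; mt[:212]=0; mt[240:]=0
ct=max(cv2.findContours(mt,0,1)[0],key=cv2.contourArea)[:,0]; 
d=np.hypot(ct[:,0]-280.4,ct[:,1]-229.6); ut=ct[(d>8)&(d<14)&(ct[:,1]<235)]; et=cv2.fitEllipse(ut.astype(np.float32)); print('wheel top',et,len(ut))
# triangulate rim-top circle: centre,z from both
def tri(obs):
    A=[];b=[]
    for Q,uv in obs:
        c0,dd=rays(Q,[uv]); dd=dd[0]/np.linalg.norm(dd[0]); M=np.eye(3)-np.outer(dd,dd); A.append(M); b.append(M@c0)
    return np.linalg.lstsq(np.vstack(A),np.hstack(b),rcond=None)[0]
X=tri([(P,e[0]),(PT,et[0])]); print('wheel tri',X)
for z in (140,150): print(z,onz(P,[e[0]],z),onz(PT,[et[0]],z))
# hub body lower part in wrist: contour below wheel
hb=c[c[:,1]>150]; 
print('hub left/right edges at rows:')
for r in range(160,240,10):
    xs=np.where(m[r])[0]; 
    if len(xs): print(r,xs.min(),xs.max(), onz(P,[[xs.min()-.5,r],[xs.max()+.5,r]],36)[:,:2].round(1).tolist())
cv2.imwrite('pics/m3.png',cv2.resize(np.hstack([m[50:260,200:400]*255]),None,fx=2,fy=2))
# bed corners
hsv=cv2.cvtColor(im,cv2.COLOR_RGB2HSV)
print(onz(P,[[348,36],[218,72],[259,222],[381,188]],12).round(1))
```

```text
[ 0.008 -0.003  0.     0.002  0.    -0.093]
wheel ell wrist ((290.36151123046875, 108.19657897949219), (66.35018157958984, 69.51421356201172), 171.2882080078125) 191
wheel top ((279.8162841796875, 229.6156768798828), (21.784311294555664, 22.145751953125), 65.21493530273438) 42
wheel tri [631.61440602  -0.72397091  85.4796605 ]
140 [[629.49885073  -3.20905853 140.        ]] [[626.89763311  -2.82081488 140.        ]]
150 [[629.11206887  -3.64190953 150.        ]] [[626.03119464  -3.22836901 150.        ]]
hub left/right edges at rows:
160 288 327 [[581.4, 17.1], [571.7, -25.4]]
170 290 329 [[570.3, 17.6], [560.6, -25.3]]
180 292 331 [[559.1, 18.0], [549.3, -25.1]]
190 293 334 [[548.0, 19.5], [537.7, -26.0]]
200 296 337 [[536.3, 18.9], [525.9, -26.9]]
210 271 338 [[531.4, 49.1], [514.4, -25.7]]
220 301 341 [[512.6, 18.8], [502.3, -26.6]]
230 303 342 [[500.7, 19.2], [490.5, -25.4]]
[[693.2 -75.3  12. ]
 [689.4  70.5  12. ]
 [515.7  69.8  12. ]
 [523.6 -80.2  12. ]]
```

```bash
python3 -c "
import cv2,numpy as np
a=cv2.imread('pics/w3.png')[20:260,190:410]; a=cv2.resize(a,None,fx=2.5,fy=2.5,interpolation=2)
b=cv2.imread('pics/m3.png'); o=np.zeros((600,800,3),np.uint8); o[:600,:400]=a[:, :400]; o[:420,400:]=b; cv2.imwrite('pics/c3.png',o)"
```

```text
(no output)
```

View pics/c3.png

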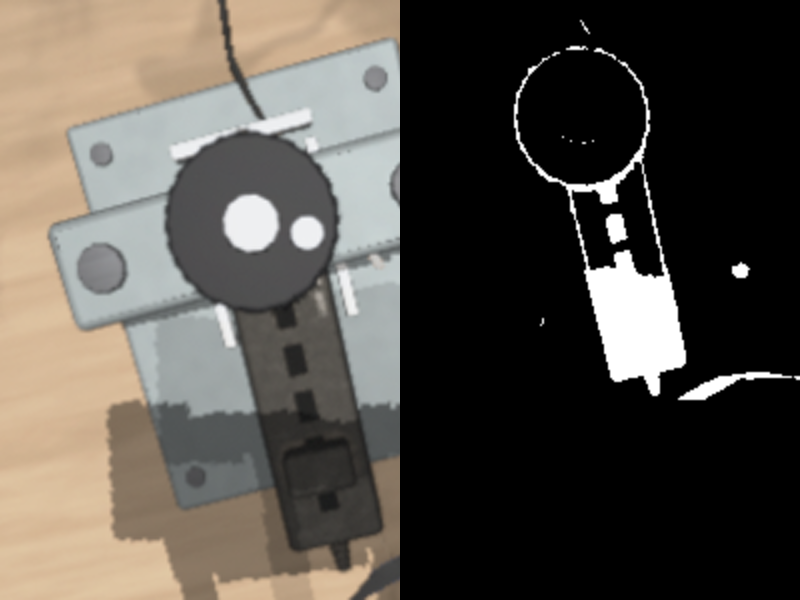

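The wheel axis comes out near (628.5, -3.4). The hub axis is near y = -3.5 with yaw about 0, and its front tip is at about x = 482. I'll descend around the rim with the grasp point at z = 141.

```bash
python3 -m jog '[{"hand":9.4,"dx":8.83,"dy":-0.33,"dz":-2,"ax":0,"ay":0,"az":0},{"hand":9.4,"dx":8.83,"dy":-0.33,"dz":-2,"ax":0,"ay":0,"az":0},{"hand":9.4,"dx":8.83,"dy":-0.33,"dz":-5,"ax":0,"ay":0,"az":0},{"hand":9.4,"dx":8.83,"dy":-0.33,"dz":-9,"ax":0,"ay":0,"az":0},{"hand":9.4,"dx":8.83,"dy":-0.33,"dz":-13,"ax":0,"ay":0,"az":0},{"hand":9.4,"dx":8.83,"dy":-0.33,"dz":-16,"ax":0,"ay":0,"az":0},{"hand":9.4,"dx":8.83,"dy":-0.33,"dz":-17.85,"ax":0,"ay":0,"az":0},{"hand":9.4,"dx":8.83,"dy":-0.33,"dz":-17.85,"ax":0,"ay":0,"az":0}]'
python3 -m jog '[{"hand":6.5,"dx":0,"dy":0,"dz":0,"ax":0,"ay":0,"az":0},{"hand":6.5,"dx":0,"dy":0,"dz":0,"ax":0,"ay":0,"az":0},{"hand":5,"dx":0,"dy":0,"dz":0,"ax":0,"ay":0,"az":0},{"hand":5,"dx":0,"dy":0,"dz":0,"ax":0,"ay":0,"az":0},{"hand":5,"dx":0,"dy":0,"dz":0,"ax":0,"ay":0,"az":0},{"hand":5,"dx":0,"dy":0,"dz":0,"ax":0,"ay":0,"az":0},{"hand":5,"dx":0,"dy":0,"dz":0,"ax":0,"ay":0,"az":0},{"hand":5,"dx":0,"dy":0,"dz":0,"ax":0,"ay":0,"az":0}]' 30
python3 - <<'E'
from h import *
o=ctrl.get_obs(); print({k:np.round(v,3) for k,v in o.items()})
save('w4.png',get_image('wrist'))
E
```

```text
time_s: 3.02
position: [624.7, -2.8, 115.1]
eef_rot: [0.994, -0.11, -0.006, 0.0]
force: [-0.0, -0.3, -1.0]
opening: 94.1
grip_force: 0.0
time_s: 3.68
position: [629.1, -3.1, 123.2]
eef_rot: [0.994, -0.112, 0.001, -0.0]
force: [0.6, 1.5, 3.4]
opening: 55.4
grip_force: 30.0
{'time_s': np.float64(3.683), 'joint_pos': array([-9.500e-02,  2.890e-01,  1.299e+00,  1.000e-03,  1.552e+00,
        1.699e+00]), 'joint_velocities': array([ 0.001, -0.001, -0.001,  0.   , -0.001, -0.   ]), 'joint_torque': array([-6.7900e-01, -3.9921e+01, -2.8105e+01, -3.7000e-01, -7.5000e-02,
       -2.2000e-02]), 'position': array([629.106,  -3.097, 123.216]), 'eef_rot': array([ 0.994, -0.112,  0.001, -0.   ]), 'force': array([0.604, 1.478, 3.358]), 'wrist_torque': array([0.182, 0.14 , 0.037]), 'grip_force': np.float64(30.001), 'opening': np.float64(55.413)}
```

View pics/w4.png

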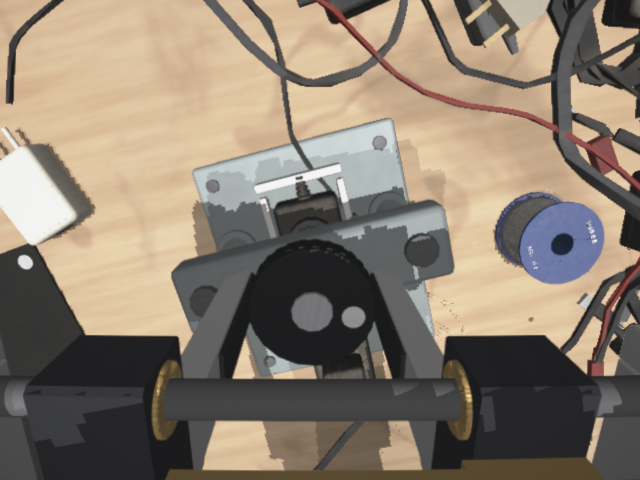

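The view shows the wheel centred between the fingers, gripped at (312,312), with the opening at 55.4. I'll turn in small steps, rising 6 mm/rad, to find the free torque.

```bash
cat > t.py <<'E'
from h import *
o=ctrl.get_obs(); q=R.from_quat(o['eef_rot']).as_matrix(); print('  t %.2f yaw %.3f Tz %.3f T %s F %s pos %s j6 %.2f'%(o['time_s'],np.arctan2(q[1,0],q[0,0]),o['wrist_torque'][2],o['wrist_torque'][:2].round(2),o['force'].round(1),o['position'].round(1),o['joint_pos'][5]))
E
python3 t.py
python3 -m jog '[{"hand":5,"dx":0,"dy":0,"dz":0.03,"ax":0,"ay":0,"az":0.05},{"hand":5,"dx":0,"dy":0,"dz":0.06,"ax":0,"ay":0,"az":0.1},{"hand":5,"dx":0,"dy":0,"dz":0.09,"ax":0,"ay":0,"az":0.15},{"hand":5,"dx":0,"dy":0,"dz":0.12,"ax":0,"ay":0,"az":0.2}]' 30 >/dev/null; python3 t.py
python3 -m jog '[{"hand":5,"dx":0,"dy":0,"dz":0.03,"ax":0,"ay":0,"az":0.05},{"hand":5,"dx":0,"dy":0,"dz":0.06,"ax":0,"ay":0,"az":0.1},{"hand":5,"dx":0,"dy":0,"dz":0.09,"ax":0,"ay":0,"az":0.15},{"hand":5,"dx":0,"dy":0,"dz":0.12,"ax":0,"ay":0,"az":0.2}]' 30 >/dev/null; python3 t.py
python3 -m jog '[{"hand":5,"dx":0,"dy":0,"dz":0.03,"ax":0,"ay":0,"az":0.05},{"hand":5,"dx":0,"dy":0,"dz":0.06,"ax":0,"ay":0,"az":0.1},{"hand":5,"dx":0,"dy":0,"dz":0.06,"ax":0,"ay":0,"az":0.1},{"hand":5,"dx":0,"dy":0,"dz":0.06,"ax":0,"ay":0,"az":0.1}]' 30 >/dev/null; python3 t.py
```

```text
t 3.73 yaw -0.224 Tz -0.049 T [0.29 0.17] F [-0.1  0.2  4.2] pos [629.1  -3.1 123.2] j6 1.70
  t 4.07 yaw -0.022 Tz -0.159 T [0.35 0.12] F [0.2 0.4 2.8] pos [629.1  -3.  124.4] j6 1.50
  t 4.40 yaw 0.178 Tz -0.131 T [0.38 0.13] F [0.6 1.  4.4] pos [629.1  -3.  125.6] j6 1.30
  t 4.73 yaw 0.275 Tz 0.175 T [0.44 0.19] F [-0.2  1.4  6.2] pos [629.1  -2.9 126.2] j6 1.20
```

Free-turning torque reads about -0.15 while moving; after a pause it relaxes. I'll continue in typed 0.06 rad steps, with each chain stopping itself if the torque climbs.

```bash
echo "
import sys; sys.exit(1 if o['wrist_torque'][2]<-0.27 else 0)" >> t.py
J="python3 -m jog"
$J '[{"hand":5,"dx":0,"dy":0,"dz":0.024,"ax":0,"ay":0,"az":0.04},{"hand":5,"dx":0,"dy":0,"dz":0.048,"ax":0,"ay":0,"az":0.08}]' 30 >/dev/null && python3 t.py &&
$J '[{"hand":5,"dx":0,"dy":0,"dz":0.018,"ax":0,"ay":0,"az":0.03},{"hand":5,"dx":0,"dy":0,"dz":0.036,"ax":0,"ay":0,"az":0.06}]' 30 >/dev/null && python3 t.py &&
$J '[{"hand":5,"dx":0,"dy":0,"dz":0.018,"ax":0,"ay":0,"az":0.03},{"hand":5,"dx":0,"dy":0,"dz":0.036,"ax":0,"ay":0,"az":0.06}]' 30 >/dev/null && python3 t.py &&
$J '[{"hand":5,"dx":0,"dy":0,"dz":0.018,"ax":0,"ay":0,"az":0.03},{"hand":5,"dx":0,"dy":0,"dz":0.036,"ax":0,"ay":0,"az":0.06}]' 30 >/dev/null && python3 t.py &&
$J '[{"hand":5,"dx":0,"dy":0,"dz":0.018,"ax":0,"ay":0,"az":0.03},{"hand":5,"dx":0,"dy":0,"dz":0.036,"ax":0,"ay":0,"az":0.06}]' 30 >/dev/null && python3 t.py &&
$J '[{"hand":5,"dx":0,"dy":0,"dz":0.018,"ax":0,"ay":0,"az":0.03},{"hand":5,"dx":0,"dy":0,"dz":0.036,"ax":0,"ay":0,"az":0.06}]' 30 >/dev/null && python3 t.py &&
$J '[{"hand":5,"dx":0,"dy":0,"dz":0.018,"ax":0,"ay":0,"az":0.03},{"hand":5,"dx":0,"dy":0,"dz":0.036,"ax":0,"ay":0,"az":0.06}]' 30 >/dev/null && python3 t.py &&
$J '[{"hand":5,"dx":0,"dy":0,"dz":0.018,"ax":0,"ay":0,"az":0.03},{"hand":5,"dx":0,"dy":0,"dz":0.036,"ax":0,"ay":0,"az":0.06}]' 30 >/dev/null && python3 t.py &&
$J '[{"hand":5,"dx":0,"dy":0,"dz":0.018,"ax":0,"ay":0,"az":0.03},{"hand":5,"dx":0,"dy":0,"dz":0.036,"ax":0,"ay":0,"az":0.06}]' 30 >/dev/null && python3 t.py &&
$J '[{"hand":5,"dx":0,"dy":0,"dz":0.018,"ax":0,"ay":0,"az":0.03},{"hand":5,"dx":0,"dy":0,"dz":0.036,"ax":0,"ay":0,"az":0.06}]' 30 >/dev/null && python3 t.py
```

```text
t 4.90 yaw 0.356 Tz -0.225 T [0.49 0.16] F [0.1 2.1 5.4] pos [629.1  -2.9 126.6] j6 1.12
  t 5.07 yaw 0.416 Tz -0.164 T [0.53 0.12] F [-0.6  2.   5.7] pos [629.1  -2.9 127. ] j6 1.06
  t 5.23 yaw 0.476 Tz -0.149 T [0.51 0.17] F [-0.4  3.3  5.6] pos [629.1  -2.9 127.4] j6 1.00
  t 5.40 yaw 0.536 Tz -0.125 T [0.53 0.17] F [-0.1  3.1  5.8] pos [629.1  -2.9 127.7] j6 0.94
  t 5.57 yaw 0.596 Tz -0.146 T [0.49 0.16] F [0.3 3.4 5.3] pos [629.   -2.8 128.1] j6 0.88
  t 5.73 yaw 0.656 Tz -0.162 T [0.51 0.2 ] F [0.3 2.3 5.8] pos [629.   -2.8 128.4] j6 0.82
  t 5.90 yaw 0.716 Tz -0.188 T [0.48 0.2 ] F [0.5 2.5 6. ] pos [629.   -2.8 128.8] j6 0.76
  t 6.07 yaw 0.776 Tz -0.181 T [0.48 0.2 ] F [-0.3  2.4  5.3] pos [629.   -2.8 129.1] j6 0.70
  t 6.23 yaw 0.836 Tz -0.242 T [0.52 0.17] F [0.2 2.4 5.5] pos [629.   -2.8 129.5] j6 0.64
  t 6.40 yaw 0.896 Tz -0.168 T [0.53 0.17] F [0.2 2.4 6.4] pos [628.9  -2.7 129.8] j6 0.58
```

```bash
sed -i 's/<-0.27/<-0.29/' t.py
J="python3 -m jog"
$J '[{"hand":5,"dx":0,"dy":0,"dz":0.018,"ax":0,"ay":0,"az":0.03},{"hand":5,"dx":0,"dy":0,"dz":0.036,"ax":0,"ay":0,"az":0.06}]' 30 >/dev/null && python3 t.py &&
$J '[{"hand":5,"dx":0,"dy":0,"dz":0.018,"ax":0,"ay":0,"az":0.03},{"hand":5,"dx":0,"dy":0,"dz":0.036,"ax":0,"ay":0,"az":0.06}]' 30 >/dev/null && python3 t.py &&
$J '[{"hand":5,"dx":0,"dy":0,"dz":0.018,"ax":0,"ay":0,"az":0.03},{"hand":5,"dx":0,"dy":0,"dz":0.036,"ax":0,"ay":0,"az":0.06}]' 30 >/dev/null && python3 t.py &&
$J '[{"hand":5,"dx":0,"dy":0,"dz":0.018,"ax":0,"ay":0,"az":0.03},{"hand":5,"dx":0,"dy":0,"dz":0.036,"ax":0,"ay":0,"az":0.06}]' 30 >/dev/null && python3 t.py &&
$J '[{"hand":5,"dx":0,"dy":0,"dz":0.018,"ax":0,"ay":0,"az":0.03},{"hand":5,"dx":0,"dy":0,"dz":0.036,"ax":0,"ay":0,"az":0.06}]' 30 >/dev/null && python3 t.py &&
$J '[{"hand":5,"dx":0,"dy":0,"dz":0.018,"ax":0,"ay":0,"az":0.03},{"hand":5,"dx":0,"dy":0,"dz":0.036,"ax":0,"ay":0,"az":0.06}]' 30 >/dev/null && python3 t.py &&
$J '[{"hand":5,"dx":0,"dy":0,"dz":0.018,"ax":0,"ay":0,"az":0.03},{"hand":5,"dx":0,"dy":0,"dz":0.036,"ax":0,"ay":0,"az":0.06}]' 30 >/dev/null && python3 t.py &&
$J '[{"hand":5,"dx":0,"dy":0,"dz":0.018,"ax":0,"ay":0,"az":0.03},{"hand":5,"dx":0,"dy":0,"dz":0.036,"ax":0,"ay":0,"az":0.06}]' 30 >/dev/null && python3 t.py &&
$J '[{"hand":5,"dx":0,"dy":0,"dz":0.018,"ax":0,"ay":0,"az":0.03},{"hand":5,"dx":0,"dy":0,"dz":0.036,"ax":0,"ay":0,"az":0.06}]' 30 >/dev/null && python3 t.py &&
$J '[{"hand":5,"dx":0,"dy":0,"dz":0.018,"ax":0,"ay":0,"az":0.03},{"hand":5,"dx":0,"dy":0,"dz":0.036,"ax":0,"ay":0,"az":0.06}]' 30 >/dev/null && python3 t.py &&
$J '[{"hand":5,"dx":0,"dy":0,"dz":0.018,"ax":0,"ay":0,"az":0.03},{"hand":5,"dx":0,"dy":0,"dz":0.036,"ax":0,"ay":0,"az":0.06}]' 30 >/dev/null && python3 t.py &&
$J '[{"hand":5,"dx":0,"dy":0,"dz":0.018,"ax":0,"ay":0,"az":0.03},{"hand":5,"dx":0,"dy":0,"dz":0.036,"ax":0,"ay":0,"az":0.06}]' 30 >/dev/null && python3 t.py &&
$J '[{"hand":5,"dx":0,"dy":0,"dz":0.018,"ax":0,"ay":0,"az":0.03},{"hand":5,"dx":0,"dy":0,"dz":0.036,"ax":0,"ay":0,"az":0.06}]' 30 >/dev/null && python3 t.py &&
$J '[{"hand":5,"dx":0,"dy":0,"dz":0.018,"ax":0,"ay":0,"az":0.03},{"hand":5,"dx":0,"dy":0,"dz":0.036,"ax":0,"ay":0,"az":0.06}]' 30 >/dev/null && python3 t.py
```

```text
t 6.57 yaw 0.956 Tz -0.176 T [0.5 0.2] F [-0.1  2.1  6.4] pos [628.9  -2.7 130.2] j6 0.52
  t 6.73 yaw 1.016 Tz -0.277 T [0.52 0.23] F [0.  3.1 5.8] pos [628.9  -2.7 130.5] j6 0.46
  t 6.90 yaw 1.076 Tz -0.208 T [0.51 0.24] F [0.7 3.2 6.1] pos [628.9  -2.7 130.9] j6 0.40
  t 7.07 yaw 1.136 Tz -0.151 T [0.53 0.28] F [0.1 2.6 4.6] pos [628.9  -2.7 131.3] j6 0.34
  t 7.23 yaw 1.196 Tz -0.194 T [0.5  0.28] F [0.4 2.2 5.2] pos [628.9  -2.7 131.6] j6 0.28
  t 7.40 yaw 1.256 Tz -0.190 T [0.5  0.32] F [0.2 2.5 5.8] pos [628.8  -2.7 132. ] j6 0.22
  t 7.57 yaw 1.316 Tz -0.166 T [0.47 0.28] F [0.7 3.  6.2] pos [628.8  -2.7 132.3] j6 0.16
  t 7.73 yaw 1.376 Tz -0.241 T [0.54 0.24] F [0.9 2.1 5.9] pos [628.8  -2.7 132.7] j6 0.10
  t 7.90 yaw 1.436 Tz -0.267 T [0.48 0.27] F [0.6 2.5 6.2] pos [628.8  -2.7 133.1] j6 0.04
  t 8.07 yaw 1.496 Tz -0.208 T [0.48 0.28] F [-0.1  2.   5. ] pos [628.7  -2.7 133.4] j6 -0.02
  t 8.23 yaw 1.556 Tz -0.206 T [0.47 0.34] F [-0.3  2.8  6.4] pos [628.7  -2.7 133.8] j6 -0.08
  t 8.40 yaw 1.616 Tz -0.239 T [0.41 0.31] F [-0.6  3.5  5.1] pos [628.7  -2.7 134.2] j6 -0.14
  t 8.57 yaw 1.676 Tz -0.212 T [0.48 0.33] F [-1.1  2.8  6.8] pos [628.7  -2.7 134.5] j6 -0.20
  t 8.73 yaw 1.736 Tz -0.258 T [0.4  0.26] F [-0.1  1.3  5.7] pos [628.7  -2.7 134.9] j6 -0.26
```

```bash
sed -i 's/<-0.29/<-0.33/' t.py
J="python3 -m jog"
$J '[{"hand":5,"dx":0,"dy":0,"dz":0.018,"ax":0,"ay":0,"az":0.03},{"hand":5,"dx":0,"dy":0,"dz":0.036,"ax":0,"ay":0,"az":0.06}]' 30 >/dev/null && python3 t.py &&
$J '[{"hand":5,"dx":0,"dy":0,"dz":0.018,"ax":0,"ay":0,"az":0.03},{"hand":5,"dx":0,"dy":0,"dz":0.036,"ax":0,"ay":0,"az":0.06}]' 30 >/dev/null && python3 t.py &&
$J '[{"hand":5,"dx":0,"dy":0,"dz":0.018,"ax":0,"ay":0,"az":0.03},{"hand":5,"dx":0,"dy":0,"dz":0.036,"ax":0,"ay":0,"az":0.06}]' 30 >/dev/null && python3 t.py &&
$J '[{"hand":5,"dx":0,"dy":0,"dz":0.018,"ax":0,"ay":0,"az":0.03},{"hand":5,"dx":0,"dy":0,"dz":0.036,"ax":0,"ay":0,"az":0.06}]' 30 >/dev/null && python3 t.py &&
$J '[{"hand":5,"dx":0,"dy":0,"dz":0.018,"ax":0,"ay":0,"az":0.03},{"hand":5,"dx":0,"dy":0,"dz":0.036,"ax":0,"ay":0,"az":0.06}]' 30 >/dev/null && python3 t.py &&
$J '[{"hand":5,"dx":0,"dy":0,"dz":0.018,"ax":0,"ay":0,"az":0.03},{"hand":5,"dx":0,"dy":0,"dz":0.036,"ax":0,"ay":0,"az":0.06}]' 30 >/dev/null && python3 t.py &&
$J '[{"hand":5,"dx":0,"dy":0,"dz":0.018,"ax":0,"ay":0,"az":0.03},{"hand":5,"dx":0,"dy":0,"dz":0.036,"ax":0,"ay":0,"az":0.06}]' 30 >/dev/null && python3 t.py &&
$J '[{"hand":5,"dx":0,"dy":0,"dz":0.018,"ax":0,"ay":0,"az":0.03},{"hand":5,"dx":0,"dy":0,"dz":0.036,"ax":0,"ay":0,"az":0.06}]' 30 >/dev/null && python3 t.py &&
$J '[{"hand":5,"dx":0,"dy":0,"dz":0.018,"ax":0,"ay":0,"az":0.03},{"hand":5,"dx":0,"dy":0,"dz":0.036,"ax":0,"ay":0,"az":0.06}]' 30 >/dev/null && python3 t.py &&
$J '[{"hand":5,"dx":0,"dy":0,"dz":0.018,"ax":0,"ay":0,"az":0.03},{"hand":5,"dx":0,"dy":0,"dz":0.036,"ax":0,"ay":0,"az":0.06}]' 30 >/dev/null && python3 t.py &&
$J '[{"hand":5,"dx":0,"dy":0,"dz":0.018,"ax":0,"ay":0,"az":0.03},{"hand":5,"dx":0,"dy":0,"dz":0.036,"ax":0,"ay":0,"az":0.06}]' 30 >/dev/null && python3 t.py &&
$J '[{"hand":5,"dx":0,"dy":0,"dz":0.018,"ax":0,"ay":0,"az":0.03},{"hand":5,"dx":0,"dy":0,"dz":0.036,"ax":0,"ay":0,"az":0.06}]' 30 >/dev/null && python3 t.py &&
$J '[{"hand":5,"dx":0,"dy":0,"dz":0.018,"ax":0,"ay":0,"az":0.03},{"hand":5,"dx":0,"dy":0,"dz":0.036,"ax":0,"ay":0,"az":0.06}]' 30 >/dev/null && python3 t.py
```

```text
t 8.90 yaw 1.796 Tz -0.177 T [0.44 0.31] F [-0.3  2.4  5.2] pos [628.6  -2.7 135.2] j6 -0.32
  t 9.07 yaw 1.856 Tz -0.222 T [0.46 0.34] F [-1.8  3.2  6.5] pos [628.6  -2.7 135.6] j6 -0.38
  t 9.23 yaw 1.916 Tz -0.248 T [0.38 0.32] F [-0.7  3.8  6.5] pos [628.6  -2.7 135.9] j6 -0.44
  t 9.40 yaw 1.976 Tz -0.206 T [0.38 0.34] F [-0.   1.6  6.5] pos [628.6  -2.8 136.3] j6 -0.50
  t 9.57 yaw 2.036 Tz -0.257 T [0.45 0.29] F [0.2 3.  6.1] pos [628.6  -2.7 136.6] j6 -0.56
  t 9.73 yaw 2.096 Tz -0.331 T [0.39 0.3 ] F [0.8 4.  5.9] pos [628.6  -2.7 136.9] j6 -0.62
```

```bash
sed -i 's/<-0.33/<-0.40/' t.py
J="python3 -m jog"
$J '[{"hand":5,"dx":0,"dy":0,"dz":0.012,"ax":0,"ay":0,"az":0.02}]' 30 >/dev/null && python3 t.py &&
$J '[{"hand":5,"dx":0,"dy":0,"dz":0.012,"ax":0,"ay":0,"az":0.02}]' 30 >/dev/null && python3 t.py &&
$J '[{"hand":5,"dx":0,"dy":0,"dz":0.012,"ax":0,"ay":0,"az":0.02}]' 30 >/dev/null && python3 t.py &&
$J '[{"hand":5,"dx":0,"dy":0,"dz":0.012,"ax":0,"ay":0,"az":0.02}]' 30 >/dev/null && python3 t.py
```

```text
t 9.82 yaw 2.115 Tz -0.367 T [0.38 0.27] F [-0.8  2.8  4.8] pos [628.5  -2.8 137. ] j6 -0.64
  t 9.90 yaw 2.135 Tz -0.457 T [0.43 0.25] F [0.8 2.9 6. ] pos [628.5  -2.8 137. ] j6 -0.66
```

```bash
J="python3 -m jog"
for i in 1 2 3; do python3 -c "from station import get_image; get_image('top')"; python3 t.py; done; true
```

```text
t 9.95 yaw 2.136 Tz -0.400 T [0.42 0.27] F [-0.6  3.4  6.1] pos [628.5  -2.7 137.1] j6 -0.66
  t 10.00 yaw 2.134 Tz -0.267 T [0.4 0.3] F [-0.6  2.4  5.4] pos [628.5  -2.8 137. ] j6 -0.66
  t 10.05 yaw 2.134 Tz -0.228 T [0.4  0.21] F [-0.4  2.3  6.3] pos [628.5  -2.8 137. ] j6 -0.66
```

```bash
J="python3 -m jog"
$J '[{"hand":5,"dx":0,"dy":0,"dz":0.006,"ax":0,"ay":0,"az":0.01}]' 30 >/dev/null; python3 t.py 
$J '[{"hand":5,"dx":0,"dy":0,"dz":0.006,"ax":0,"ay":0,"az":0.01}]' 30 >/dev/null ; python3 t.py
```

```text
t 10.13 yaw 2.144 Tz -0.443 T [0.44 0.25] F [-0.4  2.9  5.3] pos [628.5  -2.7 137. ] j6 -0.67
  t 10.22 yaw 2.154 Tz -0.488 T [0.4  0.31] F [-0.3  2.6  5.2] pos [628.5  -2.8 137.1] j6 -0.68
```

That's about 0.28 N m above free turning, with the climb repeatable, so the spindle is snug. I'll release, rise, turn square to the hub and look.

```bash
J="python3 -m jog"
$J '[{"hand":6.5,"dx":0,"dy":0,"dz":0,"ax":0,"ay":0,"az":0},{"hand":9.4,"dx":0,"dy":0,"dz":0,"ax":0,"ay":0,"az":0},{"hand":9.4,"dx":0,"dy":0,"dz":0,"ax":0,"ay":0,"az":0},{"hand":9.4,"dx":0,"dy":0,"dz":0,"ax":0,"ay":0,"az":0},{"hand":9.4,"dx":0,"dy":0,"dz":0,"ax":0,"ay":0,"az":0},{"hand":9.4,"dx":0,"dy":0,"dz":0,"ax":0,"ay":0,"az":0}]' 
$J '[{"hand":9.4,"dx":0,"dy":0,"dz":3,"ax":0,"ay":0,"az":0},{"hand":9.4,"dx":0,"dy":0,"dz":7,"ax":0,"ay":0,"az":0},{"hand":9.4,"dx":0,"dy":0,"dz":10,"ax":0,"ay":0,"az":0.125},{"hand":9.4,"dx":-3,"dy":0,"dz":11,"ax":0,"ay":0,"az":0.25},{"hand":9.4,"dx":-6,"dy":0,"dz":11,"ax":0,"ay":0,"az":0.375},{"hand":9.4,"dx":-9,"dy":0,"dz":11,"ax":0,"ay":0,"az":0.5},{"hand":9.4,"dx":-9,"dy":0,"dz":11,"ax":0,"ay":0,"az":0.625},{"hand":9.4,"dx":-9,"dy":0,"dz":11,"ax":0,"ay":0,"az":0.75}]'
$J '[{"hand":9.4,"dx":0,"dy":0,"dz":0,"ax":0,"ay":0,"az":0.12},{"hand":9.4,"dx":0,"dy":0,"dz":0,"ax":0,"ay":0,"az":0.237},{"hand":9.4,"dx":0,"dy":0,"dz":0,"ax":0,"ay":0,"az":0.237},{"hand":9.4,"dx":0,"dy":0,"dz":0,"ax":0,"ay":0,"az":0.237}]'
python3 t.py
python3 - <<'E'
from h import *
P=pose('wrist'); im=get_image('wrist'); save('w5.png',im); np.save('pics/w5.npy',im); np.savez('pics/w5p.npz',c=P[1],r=P[2])
t=get_image('top'); np.save('pics/top5.npy',t)
E
```

```text
time_s: 10.72
position: [628.3, -3.6, 135.8]
eef_rot: [0.473, 0.881, -0.0, -0.0]
force: [-0.2, -0.1, -0.7]
opening: 91.5
grip_force: 0.0
time_s: 11.38
position: [536.9, -3.4, 246.8]
eef_rot: [0.115, 0.993, -0.0, 0.0]
force: [0.3, -0.1, 0.1]
opening: 94.2
grip_force: 0.0
time_s: 11.72
position: [538.4, -3.4, 246.3]
eef_rot: [0.001, 1.0, 0.0, 0.0]
force: [0.4, -0.2, -0.5]
opening: 94.0
grip_force: 0.0
  t 11.72 yaw 3.140 Tz -0.030 T [ 0.   -0.02] F [ 0.4 -0.2 -0.5] pos [538.4  -3.4 246.3] j6 -1.68
```

View pics/w5.png

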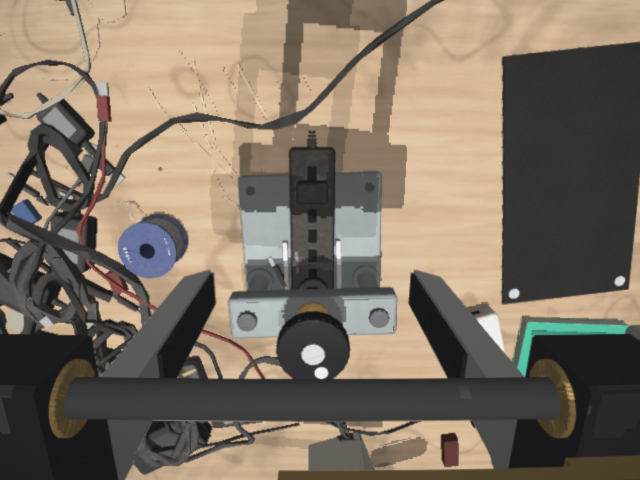

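The view shows the hub with its front edge at row 148 and columns 290–335, the block at (312,190), the press front at row 173, and the mat's right-hand half at columns 502–640.

Run:
```python
from h import *
P=pose('wrist'); im=np.load('pics/w5.npy'); g=cv2.cvtColor(im,cv2.COLOR_RGB2GRAY)
for r in (155,180,210,230): print(r,''.join('%4d'%v for v in g[r,280:346:2]))
print('col',''.join('%4d'%v for v in g[130:160:1,300]))
E=onz(P,[[290,148],[335,148],[289.5,230],[335,230]],36); print('hub',E.round(1))
print('block',onz(P,[[297,180],[328,180],[297,203],[328,203]],58).round(1))
print('bed front',onz(P,[[240,178],[381,173]],12).round(1), 'mat R',onz(P,[[503,56],[502,303]],3).round(1))
# mat from top camera, refined corners
PT=pose('top'); print('mat top', onz(PT,[[150.5,226],[203,221.5],[211.5,318],[157.5,322.5]],3).round(1))
print('guide',onz(P,[[285,240],[339,240]],20).round(1))
```

```text
155  121 121 120 119  92  50  62  61  63  62  60  59  57  60  62  64  65  64  60  65  64  64  65  63  53  48  47  41  91  97  96  99 122
180   88  88  88  88  85  37  46  48  53  48  39  41  41  40  28  27  26  26  37  51  51  52  49  49  48  47  44  40  85  86  86  85  86
210  178 178 177 177 172  74  45  48  48  47  48  46  46  47  31  26  25  24  36  47  47  47  47  47  47  47  44  83 170 172 171 172 171
230  176 176 176 176 177 117  71  87  86  90  86  88  86  84  58  42  41  40  56  85  85  87  85  83  84  85  72 117 169 169 167 167 169
col  123 124 126 126 125 124 123 122 122 121 121 121 120 120 120 118  98  55  33  39  49  57  60  59  59  60  60  60  61  62
hub [[485.8 -24.3  36. ]
 [485.9  18.5  36. ]
 [566.7 -26.   36. ]
 [566.7  19.7  36. ]]
block [[513.2 -17.1  58. ]
 [513.3  11.3  58. ]
 [534.7 -17.4  58. ]
 [534.7  11.5  58. ]]
bed front [[517.6 -77.6  12. ]
 [512.6  67.5  12. ]] mat R [[398.  185.    3. ]
 [663.4 216.5   3. ]]
mat top [[644.6 360.8   3. ]
 [658.7 214.9   3. ]
 [394.8 185.8   3. ]
 [380.1 334.1   3. ]]
guide [[581.9 -31.8  20. ]
 [582.   25.   20. ]]
```

```bash
J="python3 -m jog"
$J '[{"hand":9.4,"dx":0.55,"dy":0.04,"dz":-3.5,"ax":0,"ay":0,"az":0},{"hand":9.4,"dx":0.55,"dy":0.04,"dz":-7,"ax":0,"ay":0,"az":0},{"hand":9.4,"dx":0.55,"dy":0.04,"dz":-10.5,"ax":0,"ay":0,"az":0},{"hand":8,"dx":0.55,"dy":0.04,"dz":-14,"ax":0,"ay":0,"az":0},{"hand":7,"dx":0.55,"dy":0.04,"dz":-16.5,"ax":0,"ay":0,"az":0},{"hand":7,"dx":0.55,"dy":0.04,"dz":-18.5,"ax":0,"ay":0,"az":0},{"hand":7,"dx":0.55,"dy":0.04,"dz":-20,"ax":0,"ay":0,"az":0},{"hand":7,"dx":0.55,"dy":0.04,"dz":-21,"ax":0,"ay":0,"az":0}]'
$J '[{"hand":7,"dx":0,"dy":0,"dz":-1,"ax":0,"ay":0,"az":0},{"hand":7,"dx":0,"dy":0,"dz":-1.9,"ax":0,"ay":0,"az":0},{"hand":7,"dx":0,"dy":0,"dz":-1.9,"ax":0,"ay":0,"az":0}]'
$J '[{"hand":5.4,"dx":0,"dy":0,"dz":0,"ax":0,"ay":0,"az":0},{"hand":5,"dx":0,"dy":0,"dz":0,"ax":0,"ay":0,"az":0},{"hand":4.6,"dx":0,"dy":0,"dz":0,"ax":0,"ay":0,"az":0},{"hand":4.2,"dx":0,"dy":0,"dz":0,"ax":0,"ay":0,"az":0},{"hand":3.8,"dx":0,"dy":0,"dz":0,"ax":0,"ay":0,"az":0},{"hand":3.8,"dx":0,"dy":0,"dz":0,"ax":0,"ay":0,"az":0},{"hand":3.8,"dx":0,"dy":0,"dz":0,"ax":0,"ay":0,"az":0},{"hand":3.8,"dx":0,"dy":0,"dz":0,"ax":0,"ay":0,"az":0}]' 35; python3 t.py
```

```text
time_s: 12.48
position: [542.7, -2.8, 33.8]
eef_rot: [0.0, 1.0, 0.0, -0.002]
force: [-0.0, 0.1, -0.3]
opening: 70.3
grip_force: 0.0
time_s: 12.73
position: [543.0, -2.9, 15.7]
eef_rot: [-0.0, 1.0, 0.0, -0.001]
force: [0.4, 0.5, 0.7]
opening: 70.2
grip_force: 0.0
time_s: 13.4
position: [544.7, -3.1, 18.2]
eef_rot: [-0.001, 1.0, -0.0, 0.001]
force: [-1.2, -0.5, 4.6]
opening: 44.9
grip_force: 35.0
  t 13.40 yaw -3.140 Tz -0.056 T [0.02 0.1 ] F [-1.2 -0.5  4.6] pos [544.7  -3.1  18.2] j6 -1.68
```

Gripped at 44.9 mm opening. Next I'll draw it 110 mm to the front and check the force as it starts.

```bash
J="python3 -m jog"
$J '[{"hand":3.8,"dx":-0.4,"dy":0,"dz":0.05,"ax":0,"ay":0,"az":0},{"hand":3.8,"dx":-1,"dy":0,"dz":0.05,"ax":0,"ay":0,"az":0},{"hand":3.8,"dx":-2,"dy":0,"dz":0.05,"ax":0,"ay":0,"az":0}]' 35; python3 t.py &&
$J '[{"hand":3.8,"dx":-1.3,"dy":0,"dz":0,"ax":0,"ay":0,"az":0},{"hand":3.8,"dx":-2.6,"dy":0,"dz":0,"ax":0,"ay":0,"az":0},{"hand":3.8,"dx":-4,"dy":0,"dz":0,"ax":0,"ay":0,"az":0},{"hand":3.8,"dx":-5.4,"dy":0,"dz":0,"ax":0,"ay":0,"az":0},{"hand":3.8,"dx":-6.8,"dy":0,"dz":0,"ax":0,"ay":0,"az":0},{"hand":3.8,"dx":-8,"dy":0,"dz":0,"ax":0,"ay":0,"az":0},{"hand":3.8,"dx":-9,"dy":0,"dz":0,"ax":0,"ay":0,"az":0},{"hand":3.8,"dx":-9,"dy":0,"dz":0,"ax":0,"ay":0,"az":0}]' 35; python3 t.py
python3 - <<'E'
from h import *
t=get_image('top'); s=get_image('side'); o=np.zeros((480,800,3),np.uint8)
o[:,:400]=cv2.resize(t[190:340,200:325],(400,480)); o[:,400:]=cv2.resize(s[190:310,230:330],(400,480)); save('c6.png',o)
E
```

```text
time_s: 13.65
position: [524.9, -3.1, 18.2]
eef_rot: [-0.001, 1.0, -0.0, 0.001]
force: [3.7, -0.0, 9.5]
opening: 44.8
grip_force: 35.0
  t 13.65 yaw -3.140 Tz 0.062 T [-0.07 -1.24] F [ 3.7 -0.   9.5] pos [524.9  -3.1  18.2] j6 -1.69
time_s: 14.32
position: [431.0, -2.8, 17.4]
eef_rot: [-0.001, 1.0, 0.0, -0.002]
force: [-4.0, 0.1, 2.8]
opening: 44.7
grip_force: 35.0
  t 14.32 yaw -3.140 Tz -0.027 T [0.03 0.27] F [-4.   0.1  2.8] pos [431.   -2.8  17.4] j6 -1.71
```

View pics/c6.png

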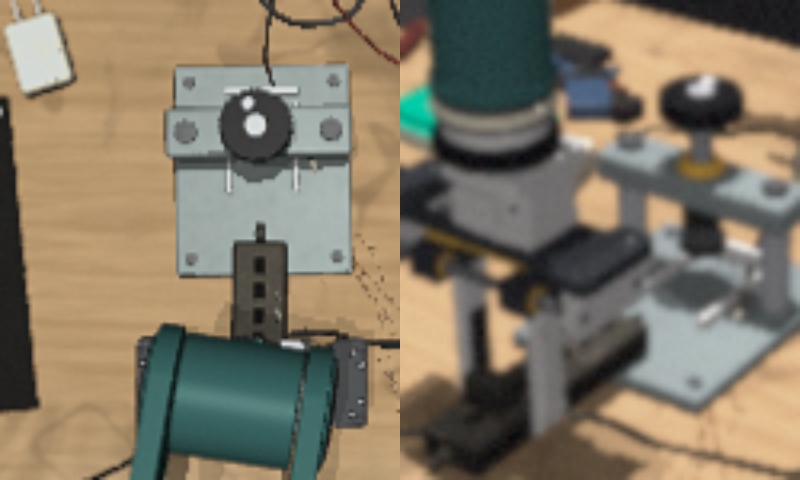

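The pictures show the hub drawn clear of the guides and foot, held level by the fingers, with the wheel up. Now I'll lift it and carry it to the mat, whose centre is about (521, 275.5) with yaw 0.117.

```bash
J="python3 -m jog"
$J '[{"hand":3.8,"dx":0,"dy":0,"dz":1.5,"ax":0,"ay":0,"az":0},{"hand":3.8,"dx":0,"dy":0.5,"dz":4,"ax":0,"ay":0,"az":0},{"hand":3.8,"dx":0.5,"dy":3,"dz":6,"ax":0,"ay":0,"az":0},{"hand":3.8,"dx":1.5,"dy":6,"dz":7,"ax":0,"ay":0,"az":0.03},{"hand":3.8,"dx":2.5,"dy":9.5,"dz":7,"ax":0,"ay":0,"az":0.06},{"hand":3.8,"dx":3.5,"dy":13,"dz":7,"ax":0,"ay":0,"az":0.08},{"hand":3.8,"dx":4.5,"dy":16.5,"dz":7,"ax":0,"ay":0,"az":0.1},{"hand":3.8,"dx":5.2,"dy":20,"dz":7,"ax":0,"ay":0,"az":0.117}]' 35
$J '[{"hand":3.8,"dx":0.5,"dy":3,"dz":0,"ax":0,"ay":0,"az":0},{"hand":3.8,"dx":0.8,"dy":5.5,"dz":-1,"ax":0,"ay":0,"az":0},{"hand":3.8,"dx":1,"dy":7,"dz":-2,"ax":0,"ay":0,"az":0},{"hand":3.8,"dx":1,"dy":7.56,"dz":-3,"ax":0,"ay":0,"az":0},{"hand":3.8,"dx":1,"dy":7.56,"dz":-4,"ax":0,"ay":0,"az":0},{"hand":3.8,"dx":1,"dy":7.56,"dz":-4,"ax":0,"ay":0,"az":0},{"hand":3.8,"dx":1,"dy":7.56,"dz":-4,"ax":0,"ay":0,"az":0},{"hand":3.8,"dx":1,"dy":7.56,"dz":-4,"ax":0,"ay":0,"az":0}]' 35; python3 t.py
python3 - <<'E'
from h import *
P=pose('wrist'); im=get_image('wrist'); save('w7.png',im); np.savez('pics/w7p.npz',c=P[1],r=P[2])
E
```

```text
time_s: 15.08
position: [485.7, 198.5, 86.0]
eef_rot: [-0.059, 0.998, -0.0, -0.002]
force: [1.1, -0.5, -2.5]
opening: 44.4
grip_force: 35.0
time_s: 15.75
position: [496.1, 271.4, 47.8]
eef_rot: [-0.058, 0.998, -0.0, -0.0]
force: [0.2, -0.0, -2.2]
opening: 45.0
grip_force: 35.0
  t 15.75 yaw -3.025 Tz 0.010 T [ 0.08 -0.01] F [ 0.2 -0.  -2.2] pos [496.1 271.4  47.8] j6 -1.29
```

View pics/w7.png

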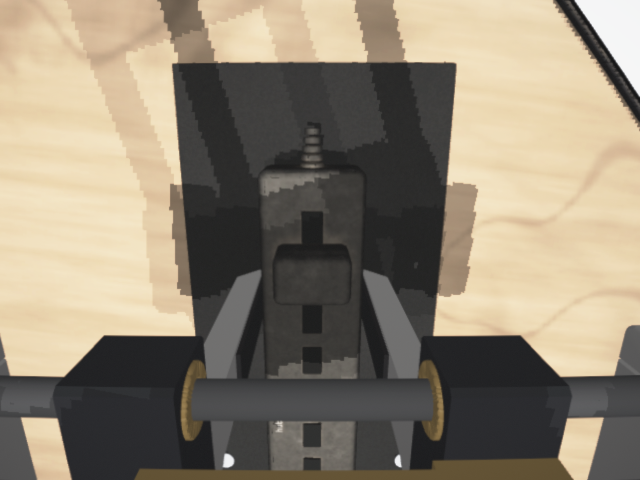

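The view shows the hub (columns 261–365) centred over the mat's front edge (columns 173–456, row 63), and parallel to it. A quick check of the lengthwise position follows.

Run:
```python
from h import *
P=pose('wrist'); o=ctrl.get_obs(); a=R.from_rotvec([0,0,.117]).as_matrix(); p=o['position']
f=lambda uv,z:((onz(P,uv,z)-p)@a).round(1)
print('mat front corners rel TCP (along,across)',f([[173.5,63],[456,63]],3)); print('mat edge lower',f([[190,290],[441,290]],3))
print('hub front',f([[263,168],[363,168]],p[2]-6.2+24)); print('hub sides',f([[262,260],[364,260]],p[2]-6.2+24))
print('block',f([[275,305],[350,305]],p[2]-6.2+46))
```

```text
mat front corners rel TCP (along,across) [[-107.3  -72.6  -45.4]
 [-107.3   75.3  -45.4]]
mat edge lower [[ 21.  -74.  -45.4]
 [ 21.   78.1 -45.4]]
hub front [[-59.5 -19.6  17.8]
 [-59.6  20.2  17.8]]
hub sides [[-20.8 -21.3  17.8]
 [-20.8  22.   17.8]]
block [[-10.6 -14.1  39.8]
 [-10.6  14.3  39.8]]
```

```bash
J="python3 -m jog"
$J '[{"hand":3.8,"dx":0.2,"dy":0.15,"dz":-1,"ax":0,"ay":0,"az":0},{"hand":3.8,"dx":0.2,"dy":0.15,"dz":-2,"ax":0,"ay":0,"az":0},{"hand":3.8,"dx":0.2,"dy":0.15,"dz":-2.8,"ax":0,"ay":0,"az":0},{"hand":3.8,"dx":0.2,"dy":0.15,"dz":-3.3,"ax":0,"ay":0,"az":0},{"hand":3.8,"dx":0.2,"dy":0.15,"dz":-3.6,"ax":0,"ay":0,"az":0},{"hand":3.8,"dx":0.2,"dy":0.15,"dz":-3.6,"ax":0,"ay":0,"az":0},{"hand":3.8,"dx":0.2,"dy":0.15,"dz":-3.6,"ax":0,"ay":0,"az":0}]' 35; python3 t.py
$J '[{"hand":3.8,"dx":0,"dy":0,"dz":-0.1,"ax":0,"ay":0,"az":0},{"hand":3.8,"dx":0,"dy":0,"dz":-0.15,"ax":0,"ay":0,"az":0},{"hand":3.8,"dx":0,"dy":0,"dz":-0.15,"ax":0,"ay":0,"az":0}]' 35; python3 t.py
```

```text
time_s: 16.38
position: [497.9, 274.1, 11.5]
eef_rot: [-0.059, 0.998, -0.0, -0.0]
force: [-0.3, -0.0, -2.2]
opening: 44.6
grip_force: 35.0
  t 16.38 yaw -3.023 Tz 0.030 T [0.05 0.01] F [-0.3 -0.  -2.2] pos [497.9 274.1  11.5] j6 -1.29
time_s: 16.63
position: [498.2, 274.2, 10.6]
eef_rot: [-0.059, 0.998, 0.0, 0.0]
force: [0.3, -0.2, -2.5]
opening: 44.6
grip_force: 35.0
  t 16.63 yaw -3.023 Tz 0.006 T [0.04 0.02] F [ 0.3 -0.2 -2.5] pos [498.2 274.2  10.6] j6 -1.29
```

```bash
J="python3 -m jog"
$J '[{"hand":3.8,"dx":0,"dy":0,"dz":-0.1,"ax":0,"ay":0,"az":0},{"hand":3.8,"dx":0,"dy":0,"dz":-0.1,"ax":0,"ay":0,"az":0}]' 35|grep force:; python3 t.py
$J '[{"hand":3.8,"dx":0,"dy":0,"dz":-0.08,"ax":0,"ay":0,"az":0},{"hand":3.8,"dx":0,"dy":0,"dz":-0.08,"ax":0,"ay":0,"az":0}]' 35|grep force:; python3 t.py
```

```text
force: [0.2, 0.3, -2.2]
grip_force: 35.0
  t 16.80 yaw -3.023 Tz -0.009 T [ 0.01 -0.01] F [ 0.2  0.3 -2.2] pos [498.1 274.1   9.4] j6 -1.29
force: [-0.7, -0.3, 1.0]
grip_force: 35.0
  t 16.97 yaw -3.023 Tz 0.004 T [-0.12  0.41] F [-0.7 -0.3  1. ] pos [498.2 274.2   9.3] j6 -1.29
```

Contact. I'll open, retreat straight up and look.

```bash
J="python3 -m jog"
$J '[{"hand":5.2,"dx":0,"dy":0,"dz":0,"ax":0,"ay":0,"az":0},{"hand":6,"dx":0,"dy":0,"dz":0,"ax":0,"ay":0,"az":0},{"hand":7.2,"dx":0,"dy":0,"dz":0,"ax":0,"ay":0,"az":0},{"hand":7.2,"dx":0,"dy":0,"dz":0,"ax":0,"ay":0,"az":0},{"hand":7.2,"dx":0,"dy":0,"dz":0,"ax":0,"ay":0,"az":0}]' | grep open
$J '[{"hand":7.2,"dx":0,"dy":0,"dz":1.5,"ax":0,"ay":0,"az":0},{"hand":7.2,"dx":0,"dy":0,"dz":4,"ax":0,"ay":0,"az":0},{"hand":7.2,"dx":0,"dy":0,"dz":8,"ax":0,"ay":0,"az":0},{"hand":7.2,"dx":0,"dy":0,"dz":12,"ax":0,"ay":0,"az":0},{"hand":7.2,"dx":-3,"dy":0,"dz":16,"ax":0,"ay":0,"az":0},{"hand":7.2,"dx":-6,"dy":-3,"dz":20,"ax":0,"ay":0,"az":0},{"hand":7.2,"dx":-9,"dy":-6,"dz":22,"ax":0,"ay":0,"az":0},{"hand":7.2,"dx":-12,"dy":-9,"dz":22,"ax":0,"ay":0,"az":0}]' | grep pos
$J '[{"hand":7.2,"dx":-3,"dy":-3,"dz":0,"ax":0,"ay":0,"az":0},{"hand":7.2,"dx":-6,"dy":-6,"dz":0,"ax":0,"ay":0,"az":0},{"hand":7.2,"dx":-7,"dy":-9,"dz":0,"ax":0,"ay":0,"az":0},{"hand":7.2,"dx":-7,"dy":-12,"dz":0,"ax":0,"ay":0,"az":0},{"hand":7.2,"dx":-7,"dy":-12,"dz":0,"ax":0,"ay":0,"az":0}]' | grep pos
python3 - <<'E'
from h import *
t=get_image('top'); s=get_image('side'); P=pose('top'); o=np.zeros((480,800,3),np.uint8)
o[:,:480]=cv2.resize(t[165:345,140:320],(480,480),interpolation=2); o[:,480:]=cv2.resize(s[190:310,260:340],(320,480),interpolation=2); save('c8.png',o); np.save('pics/top8.npy',t)
E
```

```text
opening: 71.3
position: [397.0, 202.5, 226.8]
position: [325.8, 78.4, 223.3]
```

View pics/c8.png

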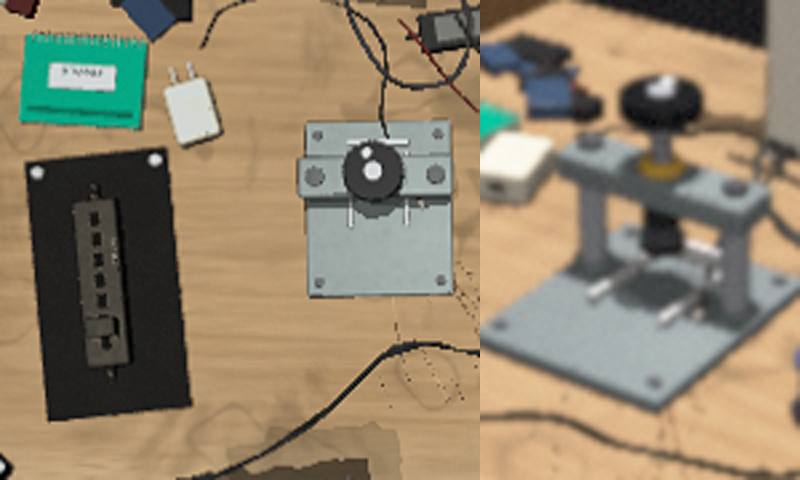

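The top view shows the hub flat in the middle of the mat and parallel to its long sides, allowing for parallax. The pad, charger and spindle are undisturbed, and the arm is clear. I'll hand it in.

```bash
python3 -c "
from station import ctrl
o=ctrl.get_obs(); print(o['time_s'],abs(o['joint_velocities']).max()); print(ctrl.finish_job())"
```

```text
18.5667 0.047381580878178065
the job is handed in; nothing more can be done
None
```

The job is handed in at 18.6 s, though no verdict came back: the spindle is snug at its upper stop (about 0.28 N m above free turning), the hub lies flat and lengthwise in the middle of the mat, the notepad and charger look undisturbed in the final picture, and the spool, which that picture doesn't show, was never approached.

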